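# Click the batch wheel to the red lobe and press the key

## Robot

A 6-joint arm with a two-finger parallel gripper is mounted at the origin on the work surface; the furniture and walls round the work are solid. World frame = base frame: x ahead of the robot, y to its left, z up, the work surface at z = 0. Lengths are in m, angles in rad, forces in N, time in s.
With the tool pointing down it reaches from about 0.4 to 0.825 m from the base axis. Payload 7 kg.
Tool frame: the origin (TCP) lies on the mounting face of the last link; the fingertips stand 178 mm ahead of it and the grasp point (between the pads) lies 159 mm ahead of it; z points along the fingers, y is the direction in which the jaws open and shut (so a half turn about z gives the same grasp; the last joint's range is limited). The gripper opens to 88 mm and grips with 3 to 60 N. Pads are 19 mm wide; open, the fingers measure 130 mm over their backs; the gripper's body (78 mm by 193 mm) begins 47 mm behind the grasp point.
Start: joints at [0.288, 0.359, 0.012, 0, -1.224, -0.288], TCP at [0.675, -0, 0.405] pointing down, gripper open.
Joint ranges: [-3.07, 3.07], [-1.43, 2.12], [-1.02, 1.25], [-3.03, 1.67], [-3.05, -0], [-3.03, 3.03]. Speed limits (rad/s): [2.39, 2.39, 3.01, 3.14, 3.14, 3.14].

## Interface

Orientations are given as [roll, pitch, yaw] about the fixed x, y, z axes, in that order (R = Rz(yaw) Ry(pitch) Rx(roll)).
In Python, from station import * gives the robot as it stands.
- The arm moves only by the tool arm_command, never from a script. Its argument "targets" is a list of rows, each a list of 3 entries, a list of its own where there are three numbers: the turn, a rotation vector about the world's x, y, z in rad, then the shift along the world's x, y, z in mm, then the closure, from 0 (fully open) to 1 (shut). In form: [[[wx, wy, wz], [tx, ty, tz], fingers], ...]. A call has 1 to 8 rows; each row shifts and turns the commanded pose from where the row before left it; what a row does not reach is not made up. A row lasts 1/10 s, in which the tool goes at most 50 mm and 8.59 degrees, less where a joint would pass 70% of its speed; a pose out of reach is approached as far as the arm can. A call with a gripper value outside its range is refused whole. The fingers move at their own pace and stop on an object; "squeeze" is the grip in N (left out, the last holds). Time passes only in rows, so rows that do not move let the fingers close. It gives the time, the measured TCP pose, the force and the opening at its end, in the units of the state.
- get_state(): the state, without advancing time (a new reading comes with each control period).
- grab_frame(name): name is "scene" or "side" or "wrist"; returns (picture, depth): 400x640x3 uint8, red, green, blue; 400x640 float32, m along the optical axis (not along the pixel's ray), 0 where there is no reading.
- camera_params(name): a dict with "mtx" (3x3 intrinsics, pixels), "eye" and "orientation" of the camera in the world. Camera axes: x right, y down, z forward; pixel columns grow to the right and rows downward; lengths in m; the calibration is good to about 2 mm. A picture is of the moment at which its call begins: read the wrist's pose just before it. camera_params takes no time and is no camera call; for the wrist camera it gives the pose at the moment of the call.
- job_done(): hands the job in, once; it reports no verdict.
The state is a dict: "t": time; "q": joint angles; "qd": joint speeds; "joint_efforts": joint torques, N m; "eef_pos": TCP position; "ee_rot": TCP orientation; "force": force on the tool from outside, world axes, zero at the start; "moment": the same for the moment, N m; "width": finger opening in m.
Only numpy, scipy, OpenCV 4.12 (cv2) and the standard library are available. Lean on these libraries where they do the work, as an engineer would, in place of code of your own. Each camera call takes 0.05 s, during which the arm holds its last target.

## Task

On the batch marker, flick the edge of the eight-lobed thumbwheel with a fingertip, anticlockwise as seen from above, click by click, until its red lobe has clicked into place at the yellow pointer, without letting it run a click past; only then press the round green key fully down with a fingertip and let it come up. Nothing needs to be grasped: do not lift the marker or shove it along the desk, and leave the vial, the label roll and the stamp alone.

Things in the scene. Friction and masses are not known exactly. Their poses are not given: they have to be found in the camera images.
- marker: Batch marker: loose device, 183 x 110 x 57 mm high, about 2.4 kg; slides at some 15 N of side push. Origin on the desk under the wheel's axle; z up, x from axle to yellow pointer. White key housing, 44 mm high, at x = +63 to +129 mm. Grey base under the wheel, 11 mm high: radius 34 mm round the axle, and back from there 68 mm wide. The wheel's front and sides are open down to the desk.
- wheel_centre (a point): Centre of the thumbwheel, on its upright axle, 26 mm above the desk (half-way up the lobes); axes as the marker's. Grey disc, radius 34 mm, 19 to 33 mm above the desk, hub up to 41 mm; eight radial lobes, one red, seven black, every 45 degrees, out to radius 54 mm, each 8 mm wide, 18 to 34 mm above the desk. Free room between lobes: 28 mm at radius 46 mm.
- wheel (a joint): Wheel angle, rad, grows anticlockwise from above. 0: red lobe at the pointer. Rests at every 0.785 rad (one lobe pitch): one lobe then points at the pointer, one directly away. Starts 2 to 4 clicks short of 0 (-1.57, -2.36 or -3.14); stops at -3.6, +1.0. Pushed less than half a pitch it springs back, beyond half it snaps on to the next rest. Takes about 1 to 4 N at a lobe's end.
- red_lobe (a point): Outer end of the wheel's red lobe, half-way up, 54 mm from the axle.
- pointer (a point): Tip of the yellow arrow painted on the top edge and front face of the white housing, 62 mm from the axle, 44 mm above the desk.
- key_top (a point): Centre of the top face of the round green spring key (diameter 28 mm) on the white housing, 102 mm from the axle in the marker's x; pressed straight down.
- key (a joint): Travel of the green key, m: 0 up, 0.006 fully down (about 4 N); springs up again.
- vial: Dropper vial with blue cap, 23 mm across, 64 mm high, loose; origin at the centre of its underside. Bystander.
- label_roll: White roll of labels lying flat, 68 mm across, 30 mm high, loose; origin at the centre of its underside. Bystander.
- knob_stamp: Hand stamp with a brown knob, 27 x 46 mm, 70 mm high, loose; origin at the centre of its underside. Bystander.

How it is judged:
By the outcome, as a careful person would: the job done as asked, in the order asked, and still so for the second after the job is handed in, with the robot touching nothing.
It also fails if it takes over 59 s, if anything falls off the work surface, if the arm or the gripper's body presses on something with over 40 N, if the wrist force passes 120 N, or if a joint passes its speed limit or range.

## Working session

There is one attempt and no reset: what is moved stays moved. The work goes in short steps, Python scripts to look and compute and a tool call to move; the robot and the scene stay as the last step left them, time stands still between calls to the robot, and variables do not carry over. Pictures are saved under pics/ and viewed, and the job is handed in when it is done.

Besides the shell and the picture viewer there is one more tool, called after ">>>" in YAML: its name, and indented under it one key for each argument. arm_command: Moves the arm, as the interface text tells. Its arguments: {"type":"object","properties":{"targets":{"type":"array"},"squeeze":{"type":"number"}},"required":["targets"]}

```bash
mkdir -p pics; ls
python3 - <<'E'
from station import *
import cv2
s=get_state();print({k:s[k] for k in('t','eef_pos','ee_rot','force','width')})
for n in("scene","side"):
    im,d=grab_frame(n);cv2.imwrite(f"pics/{n}0.png",im[:,:,::-1]);import numpy as np;np.save(f"pics/{n}0d.npy",d)
    print(camera_params(n))
E
```

```text
pics
{'t': 0.0, 'eef_pos': array([ 6.74834862e-01, -7.92457850e-06,  4.03733129e-01]), 'ee_rot': array([ 3.13997258e+00, -1.48123529e-04, -1.57093523e+00]), 'force': array([ 0.0756352 ,  0.47545236, -0.25387448]), 'width': 0.08776516249067834}
{'mtx': array([[418.97709177,   0.        , 314.11058895],
       [  0.        , 418.97709177, 204.97535376],
       [  0.        ,   0.        ,   1.        ]]), 'eye': array([-0.07947013,  0.57262527,  0.56413246]), 'orientation': array([-2.19906861, -0.02097961, -2.01807058])}
{'mtx': array([[422.23076295,   0.        , 317.07926729],
       [  0.        , 422.23076295, 202.03954062],
       [  0.        ,   0.        ,   1.        ]]), 'eye': array([ 0.37309757, -0.50802566,  0.41996254]), 'orientation': array([-1.98757018, -0.00551049, -0.18129931])}
```

View pics/scene0.png

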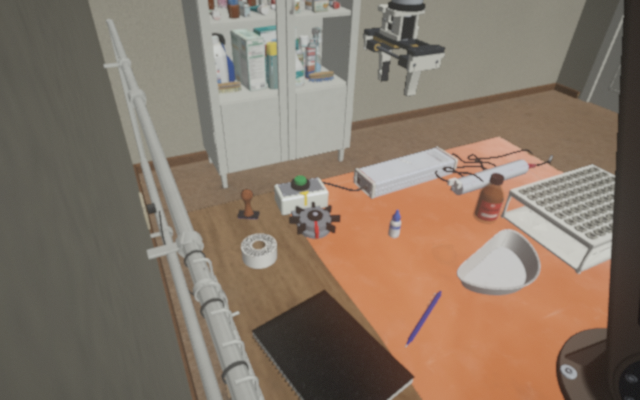

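View pics/side0.png

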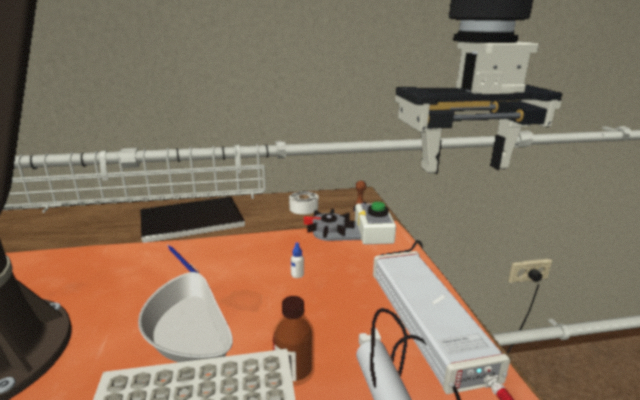

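The scene picture shows the marker at about (310,205), with its red lobe near (318,230), roughly opposite the pointer. I'll enlarge it to measure.

```bash
cat > h.py <<'E'
from station import *
import numpy as np, cv2
from scipy.spatial.transform import Rotation as R
def px2w(n,u,v,z=None,d=None,p=None):
    p=p or camera_params(n); K=p['mtx'];o=p['orientation']
    Rm=R.from_euler('xyz',o).as_matrix()
    r=Rm@np.array([(u-K[0,2])/K[0,0],(v-K[1,2])/K[1,1],1])
    s=d if z is None else (z-p['eye'][2])/r[2]
    return p['eye']+s*r
E
python3 - <<'E'
from h import *
for n,(a,b,c,d) in {"scene":(225,165,415,275),"side":(270,170,410,290)}.items():
    im=cv2.imread(f"pics/{n}0.png")[b:d,a:c]
    k=4 if n=="scene" else 5
    cv2.imwrite(f"pics/{n}0c.png",cv2.resize(im,None,fx=k,fy=k,interpolation=cv2.INTER_CUBIC))
D=np.load("pics/scene0d.npy")
for u,v in[(315,214),(301,182),(318,230),(260,243),(395,235)]:
    print(u,v,D[v,u],px2w("scene",u,v,d=D[v,u]))
E
```

```text
315 214 0.864995 [0.53609026 0.26312669 0.04081333]
301 182 0.9208066 [0.62689766 0.25409113 0.06328796]
318 230 0.83463436 [0.4947758  0.27621733 0.03352562]
260 243 0.8178396 [0.51854294 0.39030008 0.02130189]
395 235 0.86745566 [0.44285939 0.12332673 0.00763087]
```

View pics/scene0c.png

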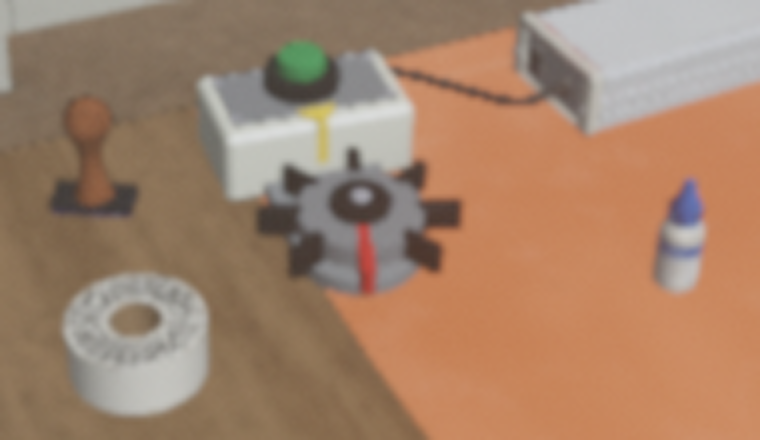

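View pics/side0c.png

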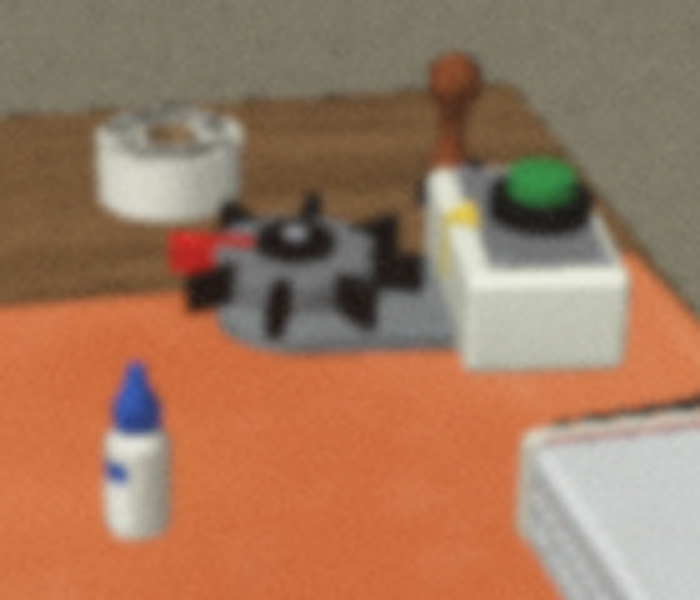

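Run:
```python
from h import *
p=camera_params("wrist");s=get_state();print(p,p['eye']-s['eef_pos']);print(R.from_euler('xyz',p['orientation']).as_matrix().round(3)); print(R.from_euler('xyz',s['ee_rot']).as_matrix().round(3))
# key fiducials
def pr(n,*a):print(a,px2w(n,a[0],a[1],z=a[2]).round(4))
c=lambda x,y:(225+x/4,165+y/4)
pr("scene",*c(361,192),.041);pr("scene",*c(301,48),.057);pr("scene",*c(367,240),.034);pr("scene",*c(317,109),.044);pr("scene",*c(137,320),.03)
e=lambda x,y:(270+x/5,170+y/5)
pr("side",*e(296,230),.041);pr("side",*e(540,172),.057);pr("side",*e(190,250),.026);pr("side",*e(450,213),.044);pr("side",*e(170,130),.03)
```

```text
{'mtx': array([[305.98081193,   0.        , 316.34070014],
       [  0.        , 305.98081193, 193.83347514],
       [  0.        ,   0.        ,   1.        ]]), 'eye': array([ 0.67398538, -0.06506087,  0.3833391 ]), 'orientation': array([ 2.89358223e+00, -2.05167986e-03,  3.14111540e+00])} [-0.00083406 -0.06506341 -0.02047266]
[[-1.     0.001 -0.002]
 [ 0.     0.969  0.245]
 [ 0.002  0.245 -0.969]]
[[-0.    -1.    -0.002]
 [-1.     0.    -0.   ]
 [ 0.     0.002 -1.   ]]
(315.25, 213.0, 0.041) [0.5387 0.2613 0.041 ]
(300.25, 177.0, 0.057) [0.6555 0.2431 0.057 ]
(316.75, 225.0, 0.034) [0.5096 0.2718 0.034 ]
(304.25, 192.25, 0.044) [0.6133 0.2523 0.044 ]
(259.25, 245.0, 0.03) [0.5041 0.3965 0.03  ]
(329.2, 216.0, 0.041) [0.5413 0.2594 0.041 ]
(378.0, 204.4, 0.057) [0.6469 0.2645 0.057 ]
(308.0, 220.0, 0.026) [0.5001 0.2784 0.026 ]
(360.0, 212.6, 0.044) [0.6067 0.2584 0.044 ]
(304.0, 196.0, 0.03) [0.51   0.3978 0.03  ]
```

>>> arm_command:
  targets:
    - [[0,0,0],[-15,40,-9],1]
    - [[0,0,0],[-15,40,-9],1]
    - [[0,0,0],[-15,40,-9],1]
    - [[0,0,0],[-15,40,-9],1]
    - [[0,0,0],[-15,40,-9],1]
    - [[0,0,0],[-15,35,-9],1]
    - [[0,0,0],[0,0,0],1]
    - [[0,0,0],[0,0,0],1]
  squeeze: 10

```text
t: 0.9
eef_pos: [0.5845, 0.2359, 0.3501]
ee_rot: [3.141, -0.001, -1.569]
force: [0.3, -0.2, -0.2]
width: 0.0291
```

Run:
```python
from h import *
import pickle
s=get_state();p=camera_params("wrist");im,d=grab_frame("wrist");np.save("pics/w1d.npy",d);pickle.dump((s,p),open("w1.pkl","wb"))
cv2.imwrite("pics/w1.png",im[:,:,::-1]);print(s['t'],s['eef_pos'],s['ee_rot'],s['width'],s['qd'].round(3),p['eye'])
```

```text
0.9 [0.58450345 0.23586328 0.35013147] [ 3.14068359e+00 -7.88893715e-04 -1.56869238e+00] 0.02906234776261746 [-0.034 -0.006  0.008  0.006 -0.003  0.004] [0.58380776 0.17079447 0.32968677]
```

View pics/w1.png

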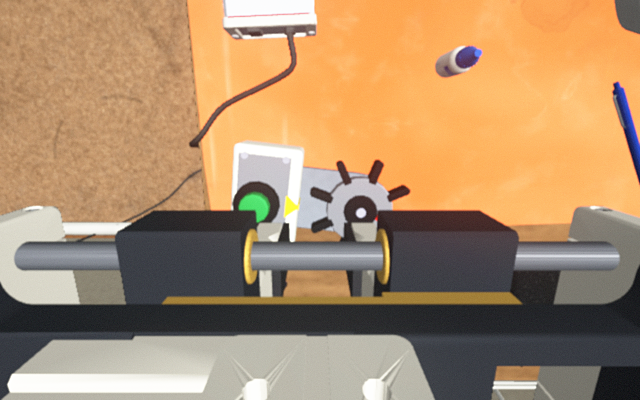

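The wrist picture shows the key at about (253,207), the hub at about (360,212) and the pointer at about (292,207). The fingers hide the left part of the marker, so I'll shift 60 mm to +y.

>>> arm_command:
  targets:
    - [[0,0,0],[0,30,0],1]
    - [[0,0,0],[0,30,0],1]
    - [[0,0,0],[0,0,0],1]
    - [[0,0,0],[0,0,0],1]

```text
t: 1.35
eef_pos: [0.5854, 0.2943, 0.3505]
ee_rot: [3.141, -0.0, -1.571]
force: [-0.5, 0.7, 0.5]
width: 0.0008
```

Run:
```python
from h import *
import pickle
s=get_state();p=camera_params("wrist");im,d=grab_frame("wrist");np.save("pics/w2d.npy",d);pickle.dump((s,p),open("w2.pkl","wb"))
cv2.imwrite("pics/w2.png",im[:,:,::-1]);print(s['t'],s['eef_pos'],s['ee_rot'],s['width'],s['qd'].round(3),p['eye'])
cv2.imwrite("pics/w2c.png",cv2.resize(im[80:230,220:420,::-1],None,fx=4,fy=4,interpolation=cv2.INTER_CUBIC))
```

```text
1.35 [0.58543623 0.29433672 0.35051503] [ 3.14136861e+00 -2.74728279e-04 -1.57132787e+00] 0.0007515533872619151 [-0.012 -0.01  -0.015  0.    -0.     0.001] [0.58457621 0.22927329 0.33005396]
```

View pics/w2.png

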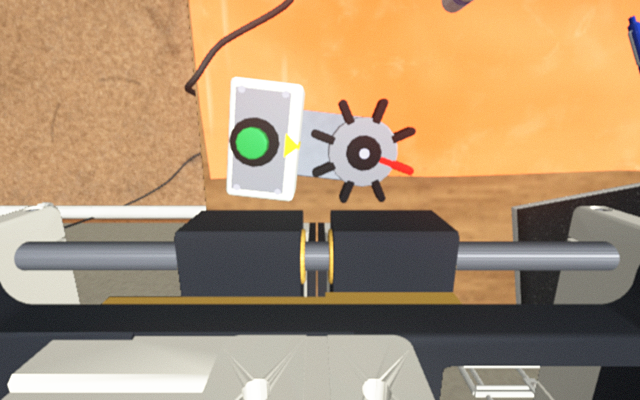

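View pics/w2c.png

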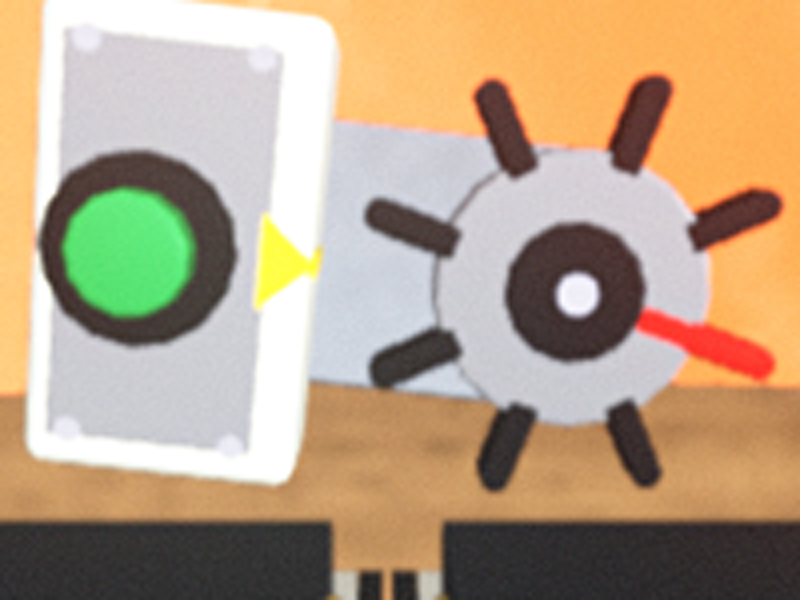

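Run:
```python
from h import *
import pickle
s,p=pickle.load(open("w2.pkl","rb"))
def q(x,y,z):return px2w("wrist",220+(x-1.5)/4,80+(y-1.5)/4,z=z,p=p)
hub=q(577,295,.041);print("hub",hub)
D=np.load("pics/w2d.npy")
for nm,x,y,z in [("ptr",320,263,.044),("key",128,252,.057),("c1",48,0,.044),("c2",338,30,.044),("c3",290,485,.044),("c4",28,455,.044)]:
    w=q(x,y,z); v=w-hub;u_,v_=220+int(x/4),80+int(y/4);print(nm,w.round(4),np.hypot(*v[:2]).round(4),np.degrees(np.arctan2(v[1],v[0])).round(1),px2w("wrist",u_,v_,d=D[v_,u_],p=p).round(4))
for x,y in [(770,365),(648,485),(490,488),(375,378),(370,210),(487,82),(660,80),(778,200)]:
    w=q(x,y,.034); v=w-hub;print(w.round(4),np.hypot(*v[:2]).round(4),np.degrees(np.arctan2(v[1],v[0])).round(1))
```

```text
hub [0.5395478  0.26312636 0.041     ]
ptr [0.5999 0.2553 0.044 ] 0.0608 -7.4 [0.6013 0.2581 0.0093]
key [0.6415 0.2517 0.057 ] 0.1026 -6.4 [0.6392 0.2512 0.0667]
c1 [0.6589 0.1978 0.044 ] 0.1361 -28.7 [0.6587 0.1981 0.0437]
c2 [0.5951 0.2041 0.044 ] 0.0811 -46.7 [ 5.969e-01  2.001e-01 -1.000e-04]
c3 [0.6079 0.3087 0.044 ] 0.0822 33.7 [ 6.117e-01  3.212e-01 -6.000e-04]
c4 [0.6709 0.3011 0.044 ] 0.1367 16.1 [ 0.6842  0.3122 -0.0017]
[0.4905 0.2811 0.034 ] 0.0522 159.8
[0.5189 0.3116 0.034 ] 0.0527 113.1
[0.5585 0.3123 0.034 ] 0.0527 68.9
[0.5873 0.2842 0.034 ] 0.0522 23.8
[0.5884 0.2438 0.034 ] 0.0525 -21.6
[0.5611 0.2147 0.034 ] 0.053 -66.0
[0.5211 0.2143 0.034 ] 0.0522 -110.7
[0.4917 0.2415 0.034 ] 0.0525 -155.7
```

Turned into world coordinates: the axle is at about (0.540, 0.262) and the marker's yaw is about -7°. The red lobe is at 160° in the world, so the wheel is near -3.37 and needs about four clicks. I'll bring the closed fingers above the gap behind the red lobe.

>>> arm_command:
  targets:
    - [[0,0,-0.125],[-16,2,-19],1]
    - [[0,0,-0.125],[-16,2,-19],1]
    - [[0,0,-0.125],[-16,2,-19],1]
    - [[0,0,-0.125],[-16,2,-19],1]
    - [[0,0,-0.125],[-16,2,-19],1]
    - [[0,0,-0.125],[-14,3,-17],1]
    - [[0,0,0],[0,0,0],1]

```text
t: 2.1
eef_pos: [0.4895, 0.3061, 0.2368]
ee_rot: [3.141, -0.004, -2.325]
force: [0.1, 0.1, 0.1]
width: 0.0006
```

Run:
```python
from h import *
s=get_state();print(s['t'],s['eef_pos'],s['ee_rot'],s['force'],s['q'])
a=[]
for n,(x0,y0,x1,y1) in {"scene":(240,110,390,260),"side":(250,120,400,270)}.items():
    im,d=grab_frame(n);a.append(cv2.resize(im[y0:y1,x0:x1,::-1],(400,400),interpolation=cv2.INTER_CUBIC))
cv2.imwrite("pics/a3.png",np.hstack(a))
```

```text
2.1 [0.48952465 0.30610348 0.23684949] [ 3.14122555 -0.00417639 -2.32457856] [0.06239987 0.13615257 0.05137195] [ 8.97205786e-01  3.63822038e-01 -4.10304261e-01 -9.75705275e-04
 -8.00803826e-01 -1.65030812e+00]
```

View pics/a3.png

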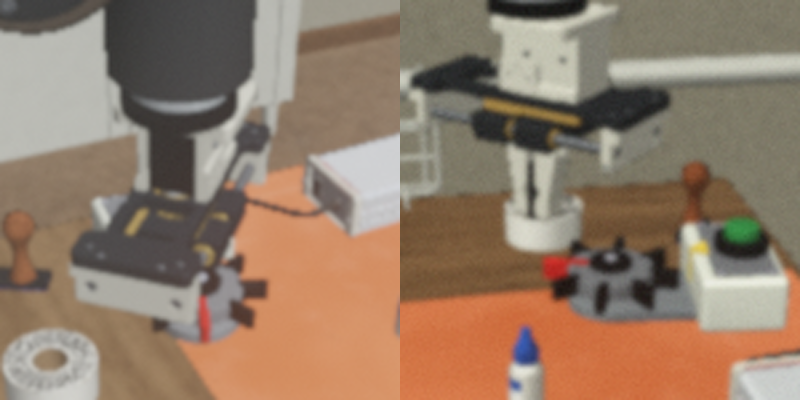

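>>> arm_command:
  targets:
    - [[0,0,0],[1,1,-10],1]
    - [[0,0,0],[0,0,-10],1]
    - [[0,0,0],[0,0,-10],1]
    - [[0,0,0],[0,0,-7],1]
    - [[0,0,0],[0,0,0],1]

```text
t: 2.7
eef_pos: [0.4917, 0.3085, 0.2001]
ee_rot: [-3.142, -0.003, -2.321]
force: [0.5, -0.3, 0.4]
width: 0.0004
```

Run:
```python
from h import *
s=get_state();print(s['t'],s['eef_pos'],s['ee_rot'],s['force'],s['moment'])
a=[]
for n,(x0,y0,x1,y1) in {"side":(280,150,400,240)}.items():
    im,d=grab_frame(n);a.append(cv2.resize(im[y0:y1,x0:x1,::-1],(800,600),interpolation=cv2.INTER_CUBIC))
cv2.imwrite("pics/a4.png",np.hstack(a))
c=np.array([.5396,.2622]);r=66
prev=None
for ph in [137,145,153,161,169,177,182.5,188,192,196]:
    P=c*1000+r*np.array([np.cos(np.radians(ph)),np.sin(np.radians(ph))]);print(ph,P.round(1),None if prev is None else (P-prev).round(1));prev=P
```

```text
2.7 [0.49174705 0.30852899 0.20010597] [-3.14156582e+00 -2.54323184e-03 -2.32090993e+00] [ 0.50184234 -0.30558712  0.43342801] [-0.04536038  0.00490741  0.0395596 ]
137 [491.3 307.2] None
145 [485.5 300.1] [-5.8 -7.2]
153 [480.8 292.2] [-4.7 -7.9]
161 [477.2 283.7] [-3.6 -8.5]
169 [474.8 274.8] [-2.4 -8.9]
177 [473.7 265.7] [-1.1 -9.1]
182.5 [473.7 259.3] [-0.  -6.3]
188 [474.2 253. ] [ 0.6 -6.3]
192 [475.  248.5] [ 0.8 -4.5]
196 [476.2 244. ] [ 1.1 -4.5]
```

View pics/a4.png

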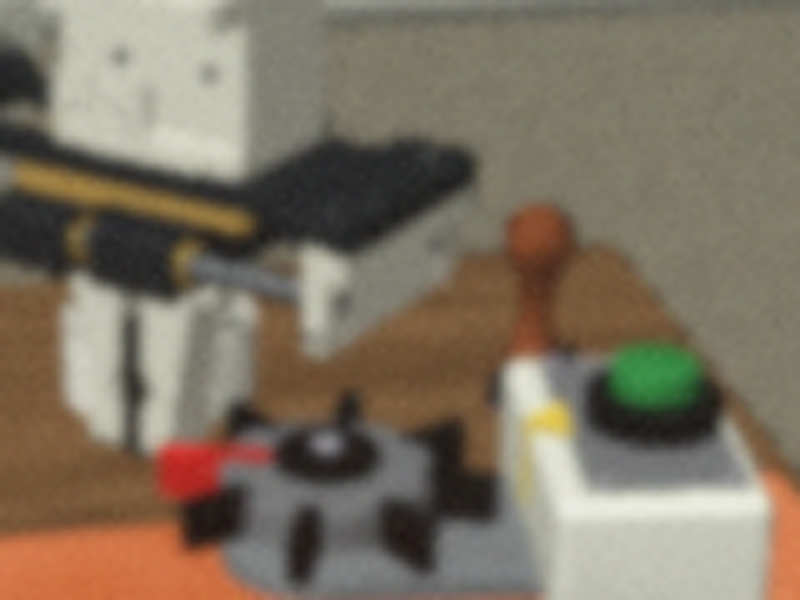

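>>> arm_command:
  targets:
    - [[0,0,0.14],[-6,-8,0],1]
    - [[0,0,0.07],[-2.4,-4,0],1]
    - [[0,0,0.07],[-2.4,-4,0],1]
    - [[0,0,0.07],[-1.8,-4.2,0],1]
    - [[0,0,0.07],[-1.8,-4.3,0],1]
    - [[0,0,0.07],[-1.2,-4.4,0],1]
    - [[0,0,0.07],[-1.2,-4.5,0],1]
    - [[0,0,0],[0,0,0],1]

```text
t: 3.55
eef_pos: [0.4752, 0.2756, 0.2022]
ee_rot: [-3.141, 0.001, -1.76]
force: [0.3, 1.2, 0.8]
width: 0.0007
```

```bash
cat > look.py <<'E'
from h import *
import sys
s=get_state();print(s['t'],s['eef_pos'],s['ee_rot'],s['force'].round(2),s['moment'].round(2))
im,d=grab_frame("side");a=cv2.resize(im[165:240,285:385,::-1],(800,600),interpolation=cv2.INTER_CUBIC)
cv2.imwrite(f"pics/{sys.argv[1]}.png",a)
E
python3 look.py a5
```

```text
3.55 [0.47522299 0.27557712 0.20218948] [-3.14110091e+00  8.55701624e-04 -1.75961724e+00] [0.3  1.19 0.81] [0.29 0.06 0.  ]
```

View pics/a5.png

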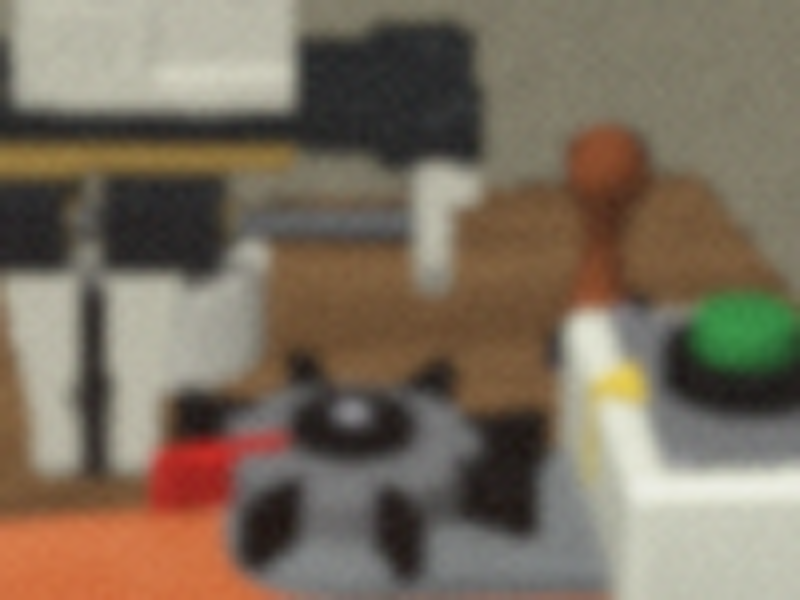

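The red lobe is being pushed with about 1.2 N on the finger. I'll carry on to mid-gap of the next rest, at 195.5°.

>>> arm_command:
  targets:
    - [[0,0,0.07],[-0.6,-4.5,-1],1]
    - [[0,0,0.07],[-0.5,-4.5,-1],1]
    - [[0,0,0.07],[0,-4.5,0],1]
    - [[0,0,0.07],[0.2,-4.5,0],1]
    - [[0,0,0.07],[0.5,-4.5,0],1]
    - [[0,0,0.07],[0.8,-4.5,0],1]
    - [[0,0,0.05],[0.8,-3.5,0],1]
    - [[0,0,0],[0,0,0],1]

```text
t: 4.4
eef_pos: [0.4766, 0.245, 0.1999]
ee_rot: [-3.141, 0.0, -1.292]
force: [0.8, -0.2, -0.4]
width: 0.0006
```

```bash
python3 look.py a6
```

```text
4.4 [0.47656302 0.2450092  0.19985782] [-3.14136880e+00  6.14492289e-05 -1.29215185e+00] [ 0.77 -0.17 -0.38] [ 0.    0.09 -0.05]
```

View pics/a6.png

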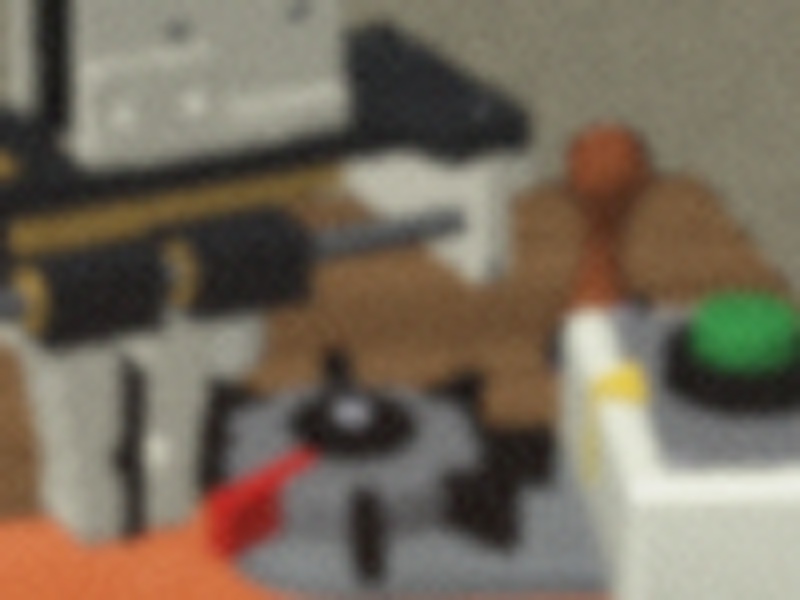

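The force has dropped to near zero and the red lobe has moved on. I'll retract radially, lift and measure the rest angle with the wrist camera.

>>> arm_command:
  targets:
    - [[0,0,0],[-12,-3,0],1]
    - [[0,0,0],[-14,-4,0],1]
    - [[0,0,-0.04],[0,0,30],1]
    - [[0,0,-0.04],[15,10,40],1]
    - [[0,0,-0.06],[30,20,40],1]
    - [[0,0,-0.06],[30,25,20],1]
    - [[0,0,-0.06],[20,20,10],1]
    - [[0,0,0],[0,0,0],1]

```text
t: 5.25
eef_pos: [0.5449, 0.314, 0.3382]
ee_rot: [-3.139, 0.002, -1.554]
force: [-0.6, -0.2, -0.7]
width: 0.0003
```

```bash
cat > wl.py <<'E'
from h import *
import sys,pickle
n=sys.argv[1]
s=get_state();p=camera_params("wrist");im,d=grab_frame("wrist");np.save(f"pics/{n}d.npy",d);pickle.dump((s,p),open(f"{n}.pkl","wb"))
cv2.imwrite(f"pics/{n}.png",im[:,:,::-1]);print(s['t'],s['eef_pos'],s['ee_rot'],s['force'].round(2),s['qd'].round(3))
E
python3 wl.py w3
```

```text
5.25 [0.54487395 0.31400571 0.33816971] [-3.13862989e+00  2.09786970e-03 -1.55373939e+00] [-0.63 -0.22 -0.69] [ 0.002 -0.021 -0.104 -0.028  0.022  0.059]
```

View pics/w3.png

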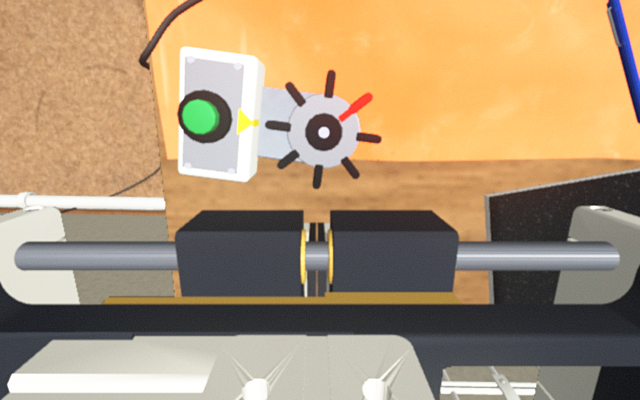

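```bash
cat > ang.py <<'E'
from h import *
import pickle,sys
# usage name hubu hubv redu redv ptru ptrv keyu keyv (full-picture px)
n=sys.argv[1];a=list(map(float,sys.argv[2:]))
s,p=pickle.load(open(n+".pkl","rb"))
w=lambda i,z:px2w("wrist",a[i],a[i+1],z=z,p=p)
h=w(0,.041);r=w(2,.034);q=w(4,.044);k=w(6,.057)
g=lambda v:np.degrees(np.arctan2(v[1],v[0]))
print("hub",h,"red",r,"ptr",q,"key",k);print("red dir",g(r-h),"r",np.hypot(*(r-h)[:2]),"ptr dir",g(q-h),"key dir",g(k-h),np.hypot(*(k-h)[:2]),"wheel deg",(g(r-h)-g(k-h)+180)%360-180)
E
python3 ang.py w3 323.5 132 371 97 258 122.5 201 116
python3 - <<'E'
import cv2
im=cv2.imread("pics/w3.png")[40:200,170:390];cv2.imwrite("pics/w3c.png",cv2.resize(im,(800,582),interpolation=cv2.INTER_CUBIC))
E
```

```text
hub [0.53931467 0.2629797  0.041     ] red [0.49784078 0.23224751 0.034     ] ptr [0.59661822 0.25566797 0.044     ] key [0.6411122  0.25090834 0.057     ]
red dir -143.46152493662998 r 0.051619288276966185 ptr dir -7.271442693615047 key dir -6.762670116958682 0.10251075330214264 wheel deg -136.6988548196713
```

View pics/w3c.png

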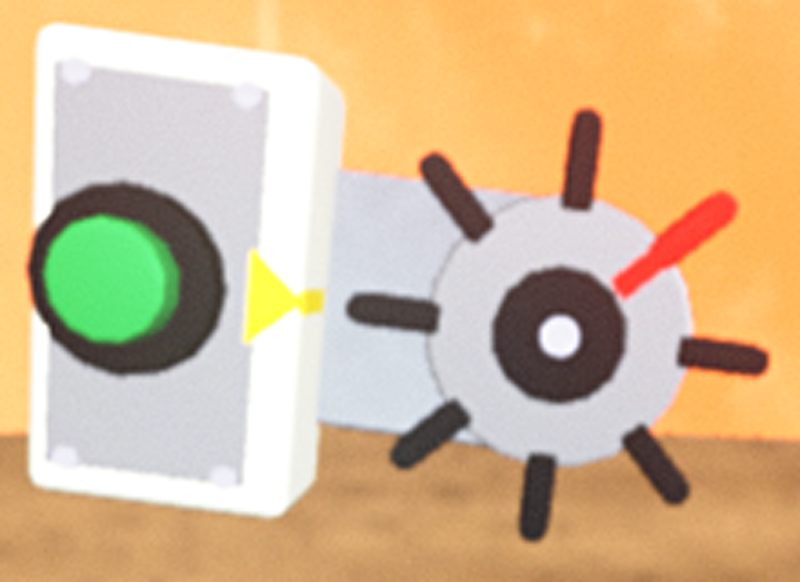

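The wheel is now at -136.7°, which is one click on (-135°), and the marker has not moved. Three clicks remain. Next I'll insert at 150.5°.

>>> arm_command:
  targets:
    - [[0,0,-0.106],[-13,-4,-20],1]
    - [[0,0,-0.106],[-13,-4,-20],1]
    - [[0,0,-0.106],[-13,-4,-20],1]
    - [[0,0,-0.106],[-12,-4,-19],1]
    - [[0,0,-0.108],[-12,-3,-19],1]
    - [[0,0,0],[0,0,-10],1]
    - [[0,0,0],[0,0,-10],1]
    - [[0,0,0],[0,0,0],1]

```text
t: 6.1
eef_pos: [0.48, 0.2924, 0.2177]
ee_rot: [3.141, -0.002, -2.081]
force: [0.2, -0.1, 0.4]
width: 0.0004
```

>>> arm_command:
  targets:
    - [[0,0,0],[2,2,-9],1]
    - [[0,0,0],[0,0,-9],1]
    - [[0,0,0],[0,0,0],1]

```text
t: 6.4
eef_pos: [0.4821, 0.2944, 0.1995]
ee_rot: [3.141, -0.002, -2.083]
force: [-0.2, -0.6, -1.1]
width: 0.0003
```

```bash
python3 look.py a7
python3 - <<'E'
import numpy as np
pv=None
for ph in np.linspace(150.5,195.5,12):
    P=66*np.array([np.cos(np.radians(ph)),np.sin(np.radians(ph))])+[539.5,262.5]
    print(ph.round(1),P.round(1),None if pv is None else (P-pv).round(1));pv=P
E
```

```text
6.4 [0.48212792 0.2943537  0.1994742 ] [ 3.14104664e+00 -1.77413343e-03 -2.08298209e+00] [-0.24 -0.61 -1.13] [-0.02 -0.01 -0.01]
150.5 [482.1 295. ] None
154.6 [479.9 290.8] [-2.2 -4.2]
158.7 [478.  286.5] [-1.9 -4.3]
162.8 [476.5 282. ] [-1.6 -4.4]
166.9 [475.2 277.5] [-1.2 -4.5]
171.0 [474.3 272.9] [-0.9 -4.6]
175.0 [473.7 268.2] [-0.6 -4.7]
179.1 [473.5 263.5] [-0.2 -4.7]
183.2 [473.6 258.8] [ 0.1 -4.7]
187.3 [474.  254.1] [ 0.4 -4.7]
191.4 [474.8 249.4] [ 0.8 -4.6]
195.5 [475.9 244.9] [ 1.1 -4.6]
```

View pics/a7.png

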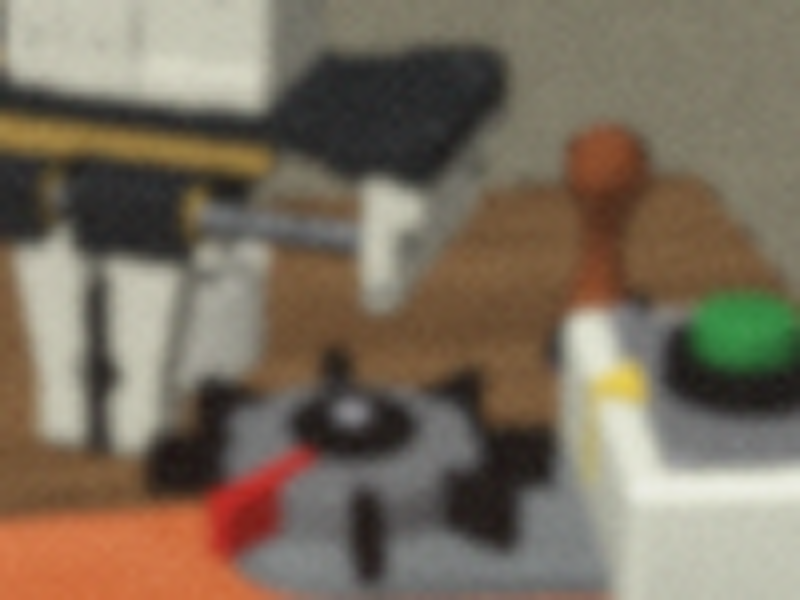

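The fingers are in the gap behind the lobe at 173° and touch nothing. Next is the second sweep.

>>> arm_command:
  targets:
    - [[0,0,0.0714],[-2.2,-4.2,0],1]
    - [[0,0,0.0714],[-1.9,-4.3,0],1]
    - [[0,0,0.0714],[-1.6,-4.4,0],1]
    - [[0,0,0.0714],[-1.2,-4.5,0],1]
    - [[0,0,0.0714],[-0.9,-4.6,0],1]
    - [[0,0,0.0714],[-0.6,-4.7,0],1]
    - [[0,0,0.0714],[-0.2,-4.7,0],1]
    - [[0,0,0.0714],[0.1,-4.7,0],1]

```text
t: 7.25
eef_pos: [0.4739, 0.2585, 0.2012]
ee_rot: [-3.141, 0.0, -1.508]
force: [-0.1, -0.2, 0.2]
width: 0.0004
```

>>> arm_command:
  targets:
    - [[0,0,0.0714],[0.4,-4.7,0],1]
    - [[0,0,0.0714],[0.8,-4.6,0],1]
    - [[0,0,0.0714],[1.1,-4.6,0],1]
    - [[0,0,0],[0,0,0],1]
    - [[0,0,0],[0,0,0],1]

```text
t: 7.75
eef_pos: [0.4762, 0.2447, 0.2011]
ee_rot: [-3.141, 0.0, -1.3]
force: [-0.1, 0.0, -0.7]
width: 0.0002
```

```bash
python3 look.py a8
```

```text
7.75 [0.4761729  0.24473815 0.20106939] [-3.14111282e+00  2.86001773e-04 -1.29963116e+00] [-0.09  0.05 -0.7 ] [ 0.03  0.   -0.03]
```

View pics/a8.png

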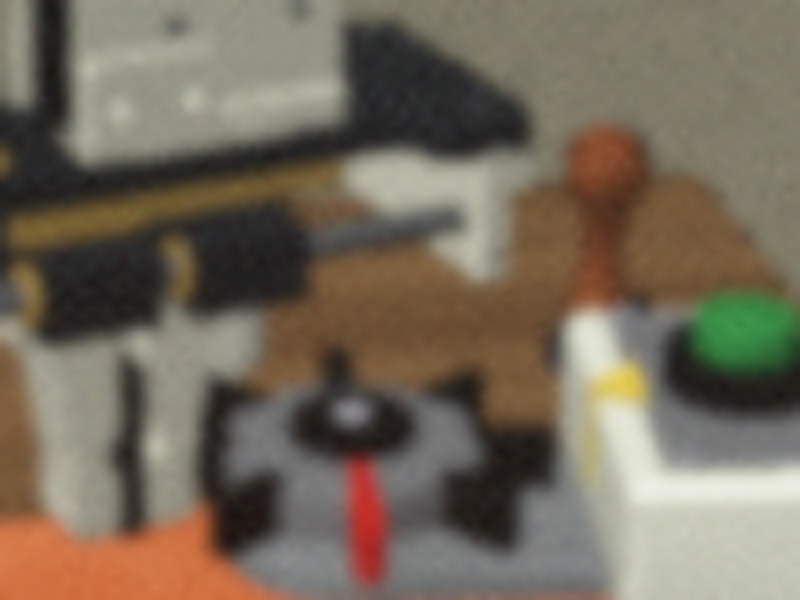

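Red is now square to the pointer (-90°), so two clicks are done. I'll retract, go back round the outside and re-insert.

>>> arm_command:
  targets:
    - [[0,0,0],[-13.5,-3.7,0],1]
    - [[0,0,0],[-13.5,-3.8,0],1]
    - [[0,0,-0.131],[1.4,12,0],1]
    - [[0,0,-0.131],[1.4,12,0],1]
    - [[0,0,-0.131],[1.4,12,0],1]
    - [[0,0,-0.131],[1.4,12,0],1]
    - [[0,0,-0.131],[1.4,12,0],1]
    - [[0,0,-0.131],[1.5,12,0],1]

```text
t: 8.6
eef_pos: [0.4575, 0.3099, 0.2009]
ee_rot: [-3.142, 0.0, -2.09]
force: [0.1, -0.3, 0.4]
width: 0.0006
```

>>> arm_command:
  targets:
    - [[0,0,0],[0,0,-1],1]
    - [[0,0,0],[0,0,0],1]

```text
t: 8.8
eef_pos: [0.4573, 0.3091, 0.1995]
ee_rot: [3.141, -0.001, -2.08]
force: [-0.6, -0.1, 0.0]
width: 0.0006
```

Next I'll insert to (482.1, 295.0), checking the force as I go.

>>> arm_command:
  targets:
    - [[0,0,0],[8.3,-4.7,0],1]
    - [[0,0,0],[8.3,-4.7,0],1]
    - [[0,0,0],[8.2,-4.7,0],1]
    - [[0,0,0],[0,0,0],1]

```text
t: 9.2
eef_pos: [0.4835, 0.2941, 0.1998]
ee_rot: [-3.141, 0.0, -2.085]
force: [0.8, 0.3, 0.5]
width: 0.0004
```

```bash
python3 look.py a9
```

```text
9.2 [0.48354224 0.29405268 0.19977236] [-3.14146016e+00  1.09452624e-04 -2.08470207e+00] [0.8  0.31 0.49] [-0.   -0.01 -0.  ]
```

View pics/a9.png

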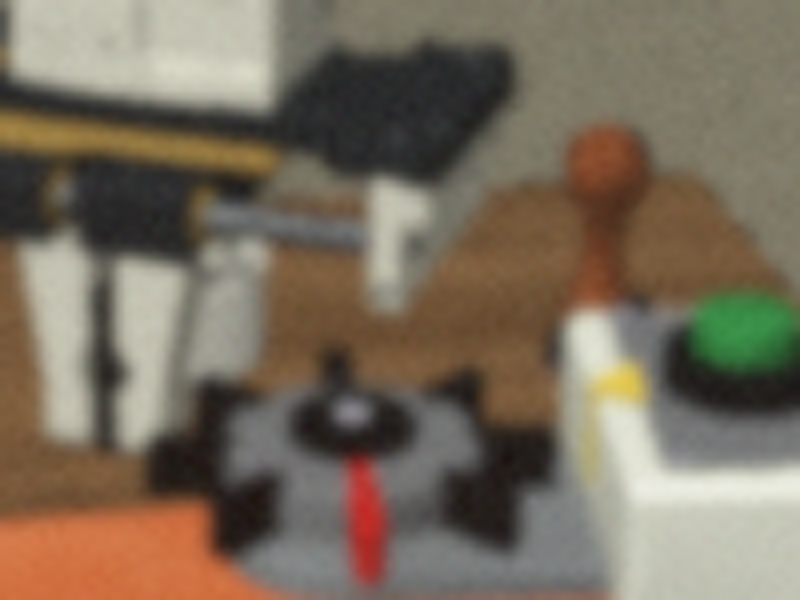

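The fingers are inserted and the wheel has not moved. Third sweep.

>>> arm_command:
  targets:
    - [[0,0,0.0714],[-3,-4,0],1]
    - [[0,0,0.0714],[-1.9,-4.2,0],1]
    - [[0,0,0.0714],[-1.6,-4.3,0],1]
    - [[0,0,0.0714],[-1.2,-4.4,0],1]
    - [[0,0,0.0714],[-0.9,-4.5,0],1]
    - [[0,0,0.0714],[-0.6,-4.6,0],1]
    - [[0,0,0.0714],[-0.2,-4.7,0],1]
    - [[0,0,0.0714],[0.1,-4.7,0],1]

```text
t: 10.05
eef_pos: [0.4728, 0.2594, 0.1998]
ee_rot: [3.141, 0.0, -1.509]
force: [-0.6, -0.4, -0.8]
width: 0.0004
```

>>> arm_command:
  targets:
    - [[0,0,0.0714],[0.4,-4.7,0],1]
    - [[0,0,0.0714],[0.8,-4.6,0],1]
    - [[0,0,0.0714],[1.1,-4.6,0],1]
    - [[0,0,0],[0,0,0],1]
    - [[0,0,0],[0,0,0],1]

```text
t: 10.55
eef_pos: [0.4753, 0.2457, 0.1998]
ee_rot: [-3.142, 0.0, -1.3]
force: [0.6, -0.3, -1.3]
width: 0.0005
```

```bash
python3 look.py a10
```

```text
10.55 [0.47531832 0.24573426 0.19984286] [-3.14152839e+00  7.37083200e-05 -1.30028825e+00] [ 0.6  -0.29 -1.27] [-0.06  0.02  0.01]
```

View pics/a10.png

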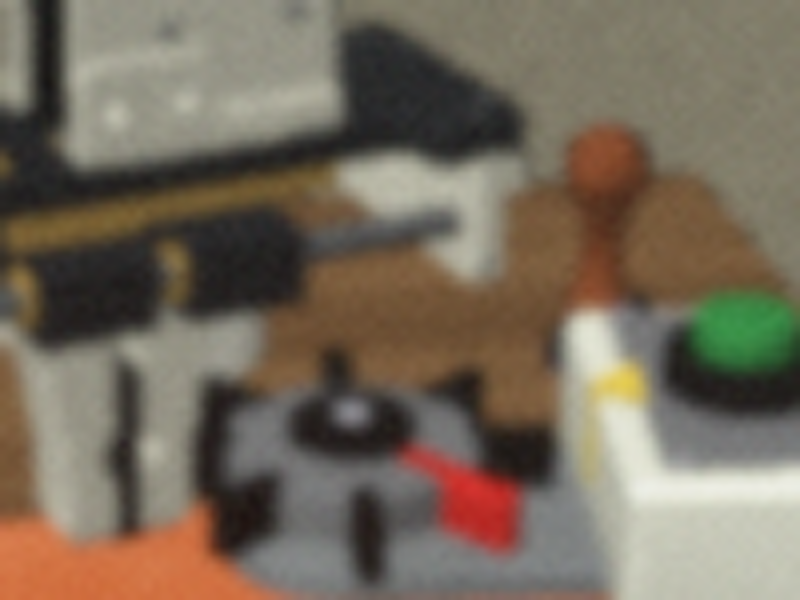

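Red is at -45°, one click short. Same retract, return and insert, then the fourth sweep.

>>> arm_command:
  targets:
    - [[0,0,0],[-13,-4.2,0],1]
    - [[0,0,0],[-13,-4.5,0],1]
    - [[0,0,-0.131],[1.4,12,0],1]
    - [[0,0,-0.131],[1.4,12,0],1]
    - [[0,0,-0.131],[1.4,12,0],1]
    - [[0,0,-0.131],[1.4,12,0],1]
    - [[0,0,-0.131],[1.4,12,0],1]
    - [[0,0,-0.131],[1.5,12,0],1]

```text
t: 11.4
eef_pos: [0.4578, 0.3098, 0.1998]
ee_rot: [3.142, 0.0, -2.091]
force: [-0.2, -0.0, 0.3]
width: 0.0002
```

>>> arm_command:
  targets:
    - [[0,0,0],[0,0,0],1]
    - [[0,0,0],[8.3,-4.7,0],1]
    - [[0,0,0],[8,-4.7,0],1]
    - [[0,0,0],[8,-4.6,0],1]
    - [[0,0,0],[0,0,0],1]

```text
t: 11.9
eef_pos: [0.4833, 0.2939, 0.1998]
ee_rot: [-3.141, 0.0, -2.085]
force: [0.6, 0.9, -0.1]
width: 0.0004
```

```bash
python3 look.py a11
```

```text
11.9 [0.48326953 0.29392224 0.19978062] [-3.14149036e+00  4.86484218e-05 -2.08501536e+00] [ 0.56  0.95 -0.06] [-0.01 -0.04 -0.01]
```

View pics/a11.png

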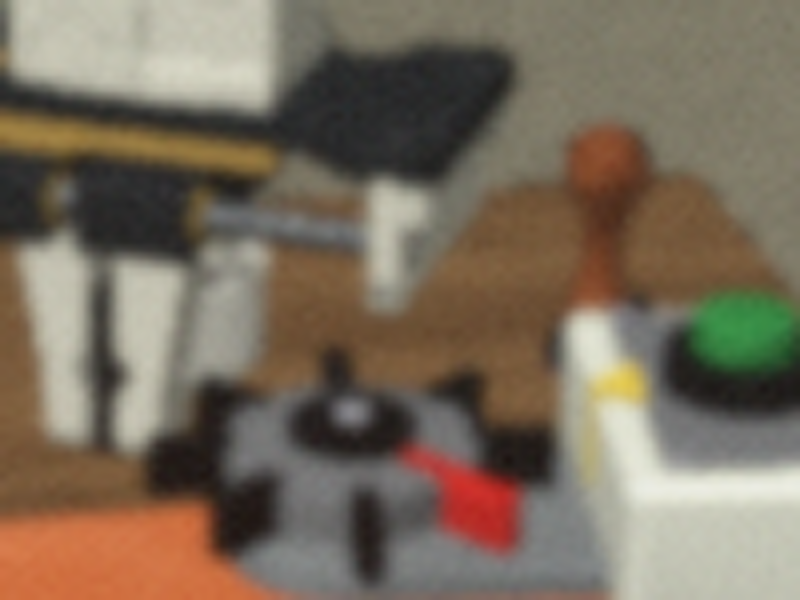

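>>> arm_command:
  targets:
    - [[0,0,0.0714],[-3,-4,0],1]
    - [[0,0,0.0714],[-1.9,-4.2,0],1]
    - [[0,0,0.0714],[-1.6,-4.3,0],1]
    - [[0,0,0.0714],[-1.2,-4.4,0],1]
    - [[0,0,0.0714],[-0.9,-4.5,0],1]
    - [[0,0,0.0714],[-0.6,-4.6,0],1]
    - [[0,0,0.0714],[-0.2,-4.7,0],1]
    - [[0,0,0.0714],[0.1,-4.7,0],1]

```text
t: 12.75
eef_pos: [0.4726, 0.2592, 0.1998]
ee_rot: [3.141, -0.0, -1.51]
force: [-0.6, 0.3, -0.6]
width: 0.0001
```

>>> arm_command:
  targets:
    - [[0,0,0.0714],[0.4,-4.7,0],1]
    - [[0,0,0.0714],[0.8,-4.6,0],1]
    - [[0,0,0.0714],[1.1,-4.6,0],1]
    - [[0,0,0],[0,0,0],1]
    - [[0,0,0],[0,0,0],1]

```text
t: 13.25
eef_pos: [0.4751, 0.2457, 0.1999]
ee_rot: [-3.141, 0.0, -1.301]
force: [0.6, -0.5, 0.0]
width: 0.0007
```

```bash
python3 look.py a12
```

```text
13.25 [0.47512717 0.2456857  0.19988118] [-3.14146071e+00  1.11554032e-04 -1.30088058e+00] [ 0.58 -0.52  0.03] [-0.03 -0.01  0.08]
```

View pics/a12.png

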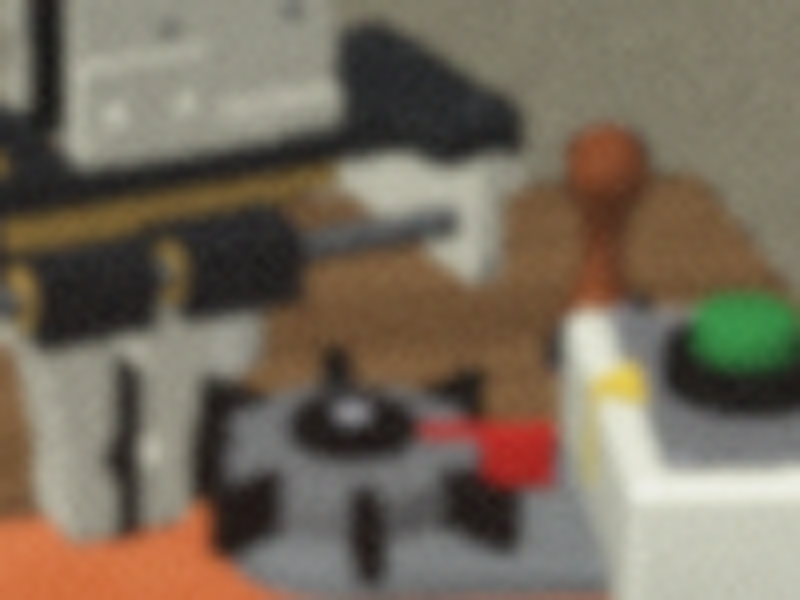

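The red lobe is at the pointer. I'll retract radially, lift and check with the wrist camera.

>>> arm_command:
  targets:
    - [[0,0,0],[-12,-3.5,0],1]
    - [[0,0,0],[-14,-4.5,0],1]
    - [[0,0,-0.04],[0,0,30],1]
    - [[0,0,-0.04],[15,10,40],1]
    - [[0,0,-0.06],[30,20,40],1]
    - [[0,0,-0.06],[30,25,20],1]
    - [[0,0,-0.06],[20,20,10],1]
    - [[0,0,0],[0,0,0],1]

```text
t: 14.1
eef_pos: [0.5436, 0.3136, 0.3382]
ee_rot: [-3.139, 0.002, -1.561]
force: [-0.4, -0.3, -1.4]
width: 0.0007
```

>>> arm_command:
  targets:
    - [[0,0,0],[0,0,0],1]

```text
t: 14.2
eef_pos: [0.5413, 0.3114, 0.3361]
ee_rot: [3.14, -0.001, -1.559]
force: [-0.6, -0.1, -0.2]
width: 0.0004
```

```bash
python3 wl.py w4
python3 - <<'E'
import cv2
im=cv2.imread("pics/w4.png")[40:190,170:370];cv2.imwrite("pics/w4c.png",cv2.resize(im,(800,600),interpolation=cv2.INTER_CUBIC))
E
```

```text
14.2 [0.54130333 0.3113534  0.33614015] [ 3.14034079e+00 -5.80308772e-04 -1.55877359e+00] [-0.64 -0.1  -0.18] [-0.002 -0.01  -0.034 -0.002 -0.001  0.011]
```

View pics/w4c.png

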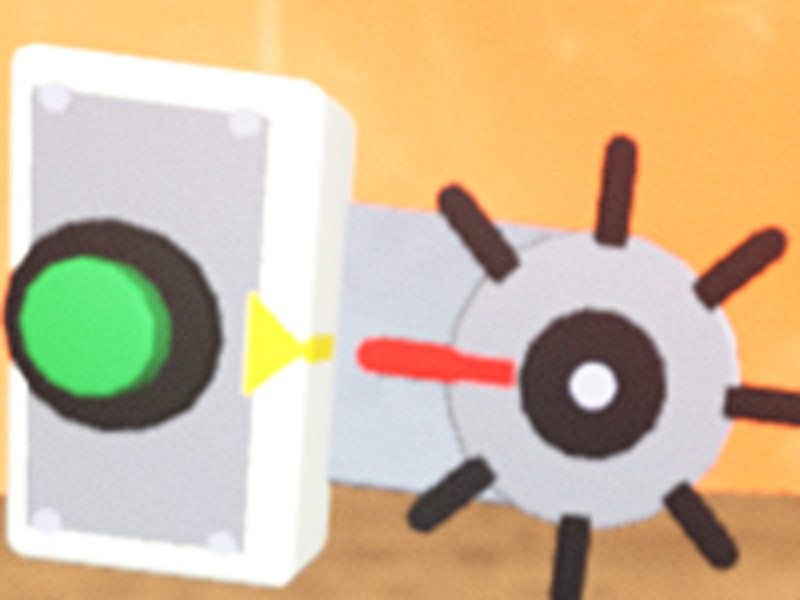

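```bash
python3 ang.py w4 $(python3 -c "
for x,y in[(593,386),(358,354),(303,349),(90,326)]: print(170+(x-1.5)/4,40+(y-1.5)/4,end=' ')")
python3 - <<'E'
from h import *
import pickle
s,p=pickle.load(open("w4.pkl","rb"));D=np.load("pics/w4d.npy")
for x,y in[(90,326),(70,300),(110,350),(195,330),(190,370),(230,250),(70,480)]:
    u,v=int(170+x/4),int(40+y/4);print(x,y,px2w("wrist",u,v,d=D[v,u],p=p).round(4))
E
```

```text
hub [0.53922619 0.26312704 0.041     ] red [0.59216321 0.25707603 0.034     ] ptr [0.60224444 0.2557709  0.044     ] key [0.64287441 0.25120376 0.057     ]
red dir -6.520939680967951 r 0.05328173682102237 ptr dir -6.658023809776933 key dir -6.562235333157548 0.10433177944060702 wheel deg 0.041295652189603516
90 326 [0.6394 0.2509 0.066 ]
70 300 [0.6432 0.2464 0.0653]
110 350 [0.6359 0.2556 0.0658]
195 330 [0.6223 0.2517 0.0551]
190 370 [0.6233 0.2598 0.056 ]
230 250 [0.6165 0.2353 0.0455]
70 480 [0.6554 0.2852 0.0443]
```

The wheel measures 0.04°, so red is exactly at the pointer and the axle has not moved. By depth the key's top is at z about 0.066 and its collar at 0.056, with the centre at (0.640, 0.251). I'll move above the key.

>>> arm_command:
  targets:
    - [[0,0,0],[25,-15,0],1]
    - [[0,0,0],[25,-15,-18],1]
    - [[0,0,0],[25,-15,-25],1]
    - [[0,0,0],[24,-15,-25],1]
    - [[0,0,0],[0,0,-5],1]
    - [[0,0,0],[0,0,0],1]

```text
t: 14.85
eef_pos: [0.64, 0.2501, 0.2619]
ee_rot: [3.138, -0.002, -1.56]
force: [-0.5, 1.0, -0.5]
width: 0.0002
```

Run:
```python
from h import *
s=get_state();print(s['t'],s['eef_pos'],s['ee_rot'],s['force'])
a=[]
for n,(x0,y0,x1,y1) in {"scene":(250,130,370,250),"side":(310,130,430,250)}.items():
    im,d=grab_frame(n);a.append(cv2.resize(im[y0:y1,x0:x1,::-1],(400,400),interpolation=cv2.INTER_CUBIC))
cv2.imwrite("pics/a13.png",np.hstack(a))
```

```text
14.85 [0.64002175 0.25010697 0.26188032] [ 3.13809969e+00 -2.18406939e-03 -1.55993195e+00] [-0.4756555   0.9757934  -0.47343754]
```

View pics/a13.png

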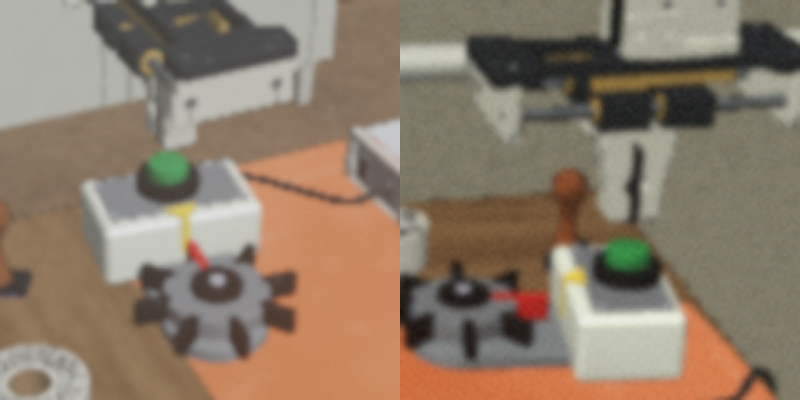

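The fingertips are centred over the key in both views, with about 18 mm clear. Going down, then in small steps.

>>> arm_command:
  targets:
    - [[0,0,0],[0,1,-8],1]
    - [[0,0,0],[0,0,-8],1]
    - [[0,0,0],[0,0,-1],1]
    - [[0,0,0],[0,0,0],1]

```text
t: 15.35
eef_pos: [0.6406, 0.2525, 0.2466]
ee_rot: [3.141, -0.0, -1.558]
force: [-0.1, -1.4, -0.2]
width: 0.0002
```

>>> arm_command:
  targets:
    - [[0,0,0],[0,0,-2],1]
    - [[0,0,0],[0,0,-1],1]
    - [[0,0,0],[0,0,0],1]

```text
t: 15.65
eef_pos: [0.641, 0.2524, 0.244]
ee_rot: [-3.141, 0.0, -1.559]
force: [-0.9, 0.4, 1.2]
width: 0.0004
```

>>> arm_command:
  targets:
    - [[0,0,0],[0,0,-1],1]
    - [[0,0,0],[0,0,-1],1]
    - [[0,0,0],[0,0,0],1]

```text
t: 15.95
eef_pos: [0.6411, 0.2524, 0.242]
ee_rot: [-3.141, 0.0, -1.559]
force: [-0.7, 1.4, 2.4]
width: 0.0006
```

Contact was near TCP z = 0.2445, and the spring force is rising (2.4 N). I'll continue to the bottom.

>>> arm_command:
  targets:
    - [[0,0,0],[0,0,-1],1]
    - [[0,0,0],[0,0,-1],1]
    - [[0,0,0],[0,0,0],1]

```text
t: 16.25
eef_pos: [0.6411, 0.2524, 0.24]
ee_rot: [-3.141, 0.0, -1.558]
force: [-0.8, 0.7, 3.0]
width: 0.0004
```

>>> arm_command:
  targets:
    - [[0,0,0],[0,0,-1],1]
    - [[0,0,0],[0,0,-0.5],1]
    - [[0,0,0],[0,0,0],1]

```text
t: 16.55
eef_pos: [0.6411, 0.2524, 0.2385]
ee_rot: [-3.141, 0.0, -1.559]
force: [-0.5, 1.9, 3.5]
width: 0.0005
```

>>> arm_command:
  targets:
    - [[0,0,0],[0,0,-1],1]
    - [[0,0,0],[0,0,0],1]
    - [[0,0,0],[0,0,0],1]

```text
t: 16.85
eef_pos: [0.6411, 0.2524, 0.2383]
ee_rot: [-3.141, 0.0, -1.558]
force: [-2.6, 0.8, 8.6]
width: 0.0008
```

The key has bottomed: z stalls at 0.2383, about 6 mm below contact, and the force jumps to 8.6 N. I'll hold briefly, then release straight up.

>>> arm_command:
  targets:
    - [[0,0,0],[0,0,-0.5],1]
    - [[0,0,0],[0,0,0],1]
    - [[0,0,0],[0,0,2],1]
    - [[0,0,0],[0,0,5],1]
    - [[0,0,0],[0,0,10],1]
    - [[0,0,0],[0,0,40],1]
    - [[0,0,0],[0,0,40],1]
    - [[0,0,0],[0,0,0],1]

```text
t: 17.65
eef_pos: [0.6424, 0.2527, 0.3408]
ee_rot: [-3.133, 0.004, -1.558]
force: [0.9, -0.0, 0.5]
width: 0.0001
```

>>> arm_command:
  targets:
    - [[0,0,0],[-25,15,0],1]
    - [[0,0,0],[-25,15,0],1]
    - [[0,0,0],[-25,15,0],1]
    - [[0,0,0],[-25,15,0],1]
    - [[0,0,0],[0,0,0],1]
    - [[0,0,0],[0,0,0],1]
    - [[0,0,0],[0,0,0],1]

```text
t: 18.35
eef_pos: [0.5413, 0.312, 0.334]
ee_rot: [3.142, -0.0, -1.559]
force: [0.0, -0.4, 0.1]
width: -0.0
```

```bash
python3 wl.py w5
python3 - <<'E'
import cv2
im=cv2.imread("pics/w5.png")[40:190,170:370];cv2.imwrite("pics/w5c.png",cv2.resize(im,(800,600),interpolation=cv2.INTER_CUBIC))
E
```

```text
18.35 [0.54134703 0.31201439 0.33395325] [ 3.14150438e+00 -2.89765296e-04 -1.55883710e+00] [ 0.05 -0.42  0.1 ] [-0.01   0.008  0.003 -0.002  0.002 -0.001]
```

View pics/w5c.png

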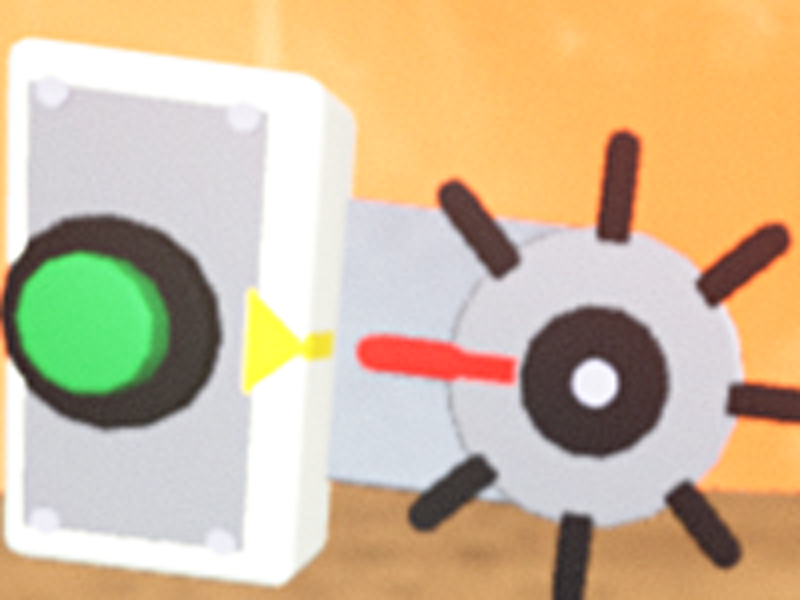

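```bash
python3 ang.py w5 $(python3 -c "
for x,y in[(595,384),(358,352),(303,347),(88,322)]: print(170+(x-1.5)/4,40+(y-1.5)/4,end=' ')")
python3 - <<'E'
from h import *
import pickle
s,p=pickle.load(open("w5.pkl","rb"));D=np.load("pics/w5d.npy")
print([px2w("wrist",u,v,d=D[v,u],p=p)[2].round(4) for u,v in[(191,120),(196,125),(187,116)]])
a=cv2.imread("pics/side0.png");b=grab_frame("side")[0][:,:,::-1]
cv2.imwrite("pics/fin.png",np.hstack([cv2.resize(i[170:290,270:410],(400,343)) for i in(a,b)]))
print(job_done())
E
```

```text
hub [0.53918676 0.26325863 0.041     ] red [0.59214407 0.25725532 0.034     ] ptr [0.60211811 0.25597025 0.044     ] key [0.64274693 0.25106101 0.057     ]
red dir -6.467518780243023 r 0.05329649843281749 ptr dir -6.606273395420519 key dir -6.71751696341738 0.10427603167842645 wheel deg 0.24999818317436961
[np.float64(0.0655), np.float64(0.0648), np.float64(0.0653)]
the job is handed in; nothing more can be done
None
```

View pics/fin.png

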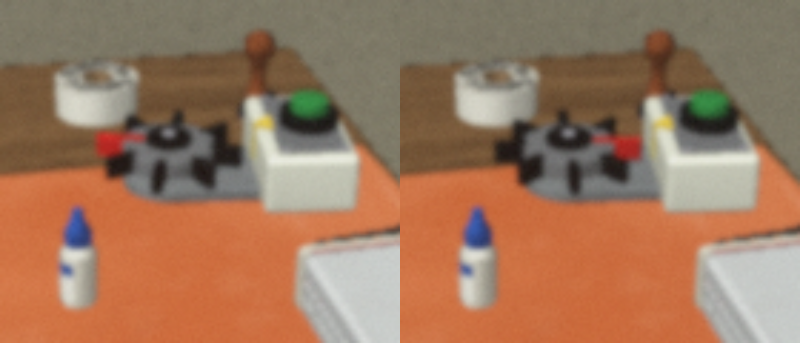

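I flicked the thumbwheel four clicks anticlockwise with the closed fingertips until the red lobe sat at the yellow pointer. Then I pressed the green key fully down and let it come up. The job was handed in at about 18.4 s with the arm clear of everything.

**Last checks:**
- **Wheel:** it measured 0.04° before the key press and 0.25° after, both within measuring error of zero.
- **Key press:** it stopped moving about 6 mm below first contact, and the force jumped from 3.5 N to 8.6 N, so it reached the bottom.
- **Key release:** its top is back at about 65 mm, against 65 to 66 mm before the press.
- **Marker:** the axle position changed by less than 0.5 mm between the first and last measurements.
- **Bystanders:** the vial, label roll and stamp look unchanged in the side view before and after.

**Two things disagreed with the description:**
- The wheel started at about -193°, some 13° short of its -180° rest, but every position I measured after the first click was on a proper rest.
- By depth the key's top stood near 65 mm, where I had read the stated 57 mm height as its top. The dark ring around the key measured 55 to 56 mm, so I pressed by force and depth instead.

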